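# Feel for the catch of the bench tool chest

## Task

The grey tool chest is held shut by a spring catch hidden in a finger notch somewhere along its front sill. Lay a fingertip on the left-hand end of the sill (left as the robot faces the chest), feel your way along it, without leaning hard on it, until you find the notch, and press down the thumb plate inside so that the lid lets go. Then draw clear so that the thumb plate springs back, finish only when the lid has risen fully open, and leave the other things on the bench where they are.

Things in the scene. Friction and masses are not known exactly. Their poses are not given: they have to be found in the camera images.
- chest: Grey sheet-steel tool chest bolted to the bench, 250 deep (x), 400 wide (y). Origin: centre of its underside; z up, -x its front (towards the robot), +y its left-hand end as the robot sees it. Along the front edge runs a flat level sill: x -125 to -90, y -200 to +200, top at z 120. Behind it a 7 mm gap, then the shut lid, top at z 121 (ribs 122.5).
- sill_corner: Left-hand corner piece of the sill, fixed to the chest, 35 (x) x 50 (y) x 30 high, axes as the chest. Origin: centre of its underside, 30 mm below the sill top.
- sill_left (a point): Point on the sill top, midway across its 35 mm, at its left-hand end (chest x -107.5, y +200, z 120). From the left the sill is a 50 mm corner piece, four screwed-on plates of 75 mm and a 50 mm corner piece, flush and of one grey. Three plates are plain; one, which one varies, has the finger notch in its middle.
- sill_right (a point): The same at the sill's right-hand end (chest y -200). The notch: 50 mm long along y, cut right across the sill from the front to a 3 mm wall at the back (chest x -125 to -93), open above; at its front an apron stands to 19 mm below the sill top. In it lies the thumb plate. It is felt as a drop of 10 mm and can be seen from above.
- catch (a joint): Travel of the thumb plate (same grey, 27 along x, 47 along y, flat top 10 mm below the sill top) straight down in the notch, m: 0 up, 0.008 right down (hard stop). Spring: 3.5 N to start, about 8 to 10 N right down. It draws back the bolt that holds the lid and lets the lid go at about 0.005 to 0.006. It springs back up when released.
- lid (a joint): Angle of the lid about its hinge along the chest's back edge (chest x +118, z 116), rad: 0 shut, 1.25 fully open. 201 mm from hinge to front edge. Held shut by the bolt; once let go, its sprung hinges lift it in about 2 s (about 4 N at its front edge) and hold it open; whatever stands over the lid stops it until moved away.
- oil_bottle: White plastic oil bottle with black cap, 48 dia x 130 high, loose, to the right of the chest. Origin: centre of its underside.
- grease_tin: Steel tin with paper label, 72 dia x 75 high, loose, to the left of the chest. Origin: centre of its underside.
- screwdriver: Wooden-handled screwdriver lying on the bench in front of the chest, towards the right; loose, 26 high, 200 long along its x, handle to -x. Origin: under its middle.
- scissors: Unfinished steel scissors lying on the bench in front of the chest, towards the left; loose, 155 long along x, 60 wide, 8 high. Origin: on the bench, near the pivot.

How it is judged:
By the outcome, as a careful person would: the job done as asked, in the order asked, and still so for the second after the job is handed in, with the robot touching nothing.
It also fails if it takes over 70 s, if anything falls off the work surface, if the arm or the gripper's body presses on something with over 40 N, if the wrist force passes 120 N, or if a joint passes its speed limit or range.

## Robot

A 6-joint arm with a two-finger parallel gripper is mounted at the origin on the work surface. World frame = base frame: x ahead of the robot, y to its left, z up, the work surface at z = 0. Lengths are in m, angles in rad, forces in N, time in s.
With the tool pointing down it reaches from about 0.375 to 0.825 m from the base axis. Payload 5.5 kg.
Tool frame: the origin (TCP) lies on the centre line of the jaws, within the pads' length; the fingertips stand arm.tcp_to_tips ahead of it and the grasp point (between the pads) lies 6 mm ahead of it (arm.tcp_to_tips is the distance from the TCP to the fingertips, in m); x points along the fingers, y is the direction in which the jaws open and shut, and the axes are right-handed (so a half turn about x gives the same grasp; the last joint's range is limited). The gripper opens to 85 mm and grips with 20 to 120 N. Pads are 22 mm wide; open, the fingers measure 114 mm over their backs; the gripper's body (76 mm by 85 mm) begins 54 mm behind the grasp point. The pads swing forward as they close: fully open they stand 13 mm farther back than shut.
Start: joints at [-1.167, 0.314, -0.047, 1.21, 0, 1.571], TCP at [0.236, -0.552, 0.256] pointing down, gripper open.
Joint ranges: [-2.67, 2.67], [-0.69, 1.73], [-1.03, 1.25], [-2.08, 2.16], [-1.42, 1.45], [-3.14, 3.14]. Speed limits (rad/s): [2.39, 2.39, 3.01, 3.14, 3.14, 3.14].

## Interface

Orientations are given as a rotation vector (axis times angle).
In Python, from station import arm, imaging, ticket gives the robot as it stands. The module is installed in compiled form; this text tells all that it offers.
- The arm moves only by the tool jog_arm, never from a script. Its argument "plan" is text: rows parted by semicolons, each of 7 numbers parted by spaces: the turn, a rotation vector about the world's x, y, z in rad, then the shift along the world's x, y, z in mm, then the gripper command: -1 is shut, 1 is fully open, values between are in proportion. In form: ax ay az x y z jaw; .... A call has exactly 5 rows; each row shifts and turns the pose as measured when the row begins; what a row does not reach is not made up. A row lasts 1/12 s, in which the tool goes at most 41.7 mm and 7.16 degrees, less where a joint would pass 70% of its speed; a pose out of reach is approached as far as the arm can. A call is refused whole if a number of a shift passes 41.7 or a number of a turn 0.125, either way. A call with a gripper value outside its range is refused whole. The fingers move at their own pace and stop on an object; the grip force is fixed at half the most. Time passes only in rows, so rows that do not move let the fingers close, or fill a call up. It gives the time, the measured TCP pose, the force and the opening at its end, in the units of the state.
- arm.observe(): the state, without advancing time (a new reading comes with each control period).
- imaging.snapshot(name): name is "scene" or "side" or "wrist"; returns the picture (420x560x3 uint8, blue, green, red); there is no depth.
- imaging.calibration(name): a dict with "mtx" (3x3 intrinsics, pixels), "R" (3x3) and "t" (3): a world point X has camera coordinates R X + t; the wrist camera has in their place "mount" (4x4, takes a point from camera to tool coordinates, whose origin is the TCP and whose axes are the tool frame's). Camera axes: x right, y down, z forward; pixel columns grow to the right and rows downward; lengths in m; the calibration is good to about 2 mm. A picture is of the moment at which its call begins: read the wrist's pose just before it. calibration takes no time and is no camera call.
- ticket.job_done(): hands the job in, once; it reports no verdict.
The state is a dict: "clock": time; "qpos": joint angles; "joint_velocities": joint speeds; "joint_efforts": joint torques, N m; "eef_pos": TCP position; "tcp_rot": TCP orientation; "ft_force": force on the tool from outside, world axes, zero at the start; "torque": the same for the moment, N m; "gripper_width": finger opening in m.
Only numpy, scipy, OpenCV 4.12 (cv2) and the standard library are available. Lean on these libraries where they do the work, as an engineer would, in place of code of your own. Each camera call takes 0.05 s, during which the arm holds its last target. There are 200 camera calls.

## Working session

There is one attempt and no reset: what is moved stays moved. The work goes in short steps, Python scripts to look and compute and a tool call to move; the robot and the scene stay as the last step left them, time stands still between calls to the robot, and variables do not carry over. Pictures are saved under pics/ and viewed, about 8 in all and at most 12, crops included, and the job is handed in when it is done.

Besides the shell and the picture viewer there is one more tool, called after "Call:" as name(argument=value, ...) on one line, values as JSON. jog_arm: Moves the arm, as the interface text tells. Its arguments: {"type":"object","properties":{"plan":{"type":"string"}},"required":["plan"]}

```bash
mkdir -p pics; python3 - <<'E'
from station import arm, imaging
import cv2
print(arm.observe(), arm.tcp_to_tips)
for n in ("scene","side"):
    cv2.imwrite(f"pics/{n}0.png",imaging.snapshot(n)); c=imaging.calibration(n); print(n,c)
print(imaging.calibration("wrist"))
E
```

```text
{'clock': 0.0, 'qpos': array([-1.16700374e+00,  3.14253066e-01, -4.80354929e-02,  1.21017494e+00,
       -8.41518669e-06,  1.57081243e+00]), 'joint_velocities': array([-1.60543699e-03,  1.71146190e-03, -6.15683987e-04, -1.15054803e-03,
       -1.64531861e-05,  9.00780880e-04]), 'joint_efforts': array([ 1.31840592e-03, -5.39601874e+01,  3.39740431e+01,  1.96490146e-02,
        7.14091493e-05,  6.39425366e-06]), 'eef_pos': array([ 0.23554494, -0.55128425,  0.2554374 ]), 'tcp_rot': array([ 1.99971095,  0.41103117, -2.00041032]), 'ft_force': array([0.39945402, 0.57940023, 0.59854609]), 'torque': array([-0.05595867, -0.00203027,  0.00185145]), 'gripper_width': 0.08552948352297768} 0.025
scene {'mtx': array([[503.33787589,   0.        , 278.18350974],
       [  0.        , 503.33787589, 216.86594641],
       [  0.        ,   0.        ,   1.        ]]), 'R': array([[-0.28484897,  0.95856896,  0.00257137],
       [ 0.6569691 ,  0.19717736, -0.72767623],
       [-0.69803486, -0.20558851, -0.68591595]]), 't': array([ 0.15360627, -0.2882219 ,  1.51770685])}
side {'mtx': array([[468.24793484,   0.        , 285.70854408],
       [  0.        , 468.24793484, 201.92920406],
       [  0.        ,   0.        ,   1.        ]]), 'R': array([[-0.96661623, -0.2560789 ,  0.00875534],
       [-0.15946597,  0.57448439, -0.80283142],
       [ 0.20055838, -0.77742606, -0.59614181]]), 't': array([0.53896857, 0.15310166, 0.94907335])}
{'mtx': array([[307.39846853,   0.        , 283.71237086],
       [  0.        , 307.39846853, 207.29812106],
       [  0.        ,   0.        ,   1.        ]]), 'mount': array([[ 1.02680932e-03, -3.25051913e-01,  9.45695617e-01,
        -1.17507831e-01],
       [ 9.99998721e-01, -8.25788592e-04, -1.36960788e-03,
        -1.20060891e-03],
       [ 1.22613831e-03,  9.45695814e-01,  3.25050649e-01,
        -8.41008050e-02],
       [ 0.00000000e+00,  0.00000000e+00,  0.00000000e+00,
         1.00000000e+00]])}
```

View pics/scene0.png

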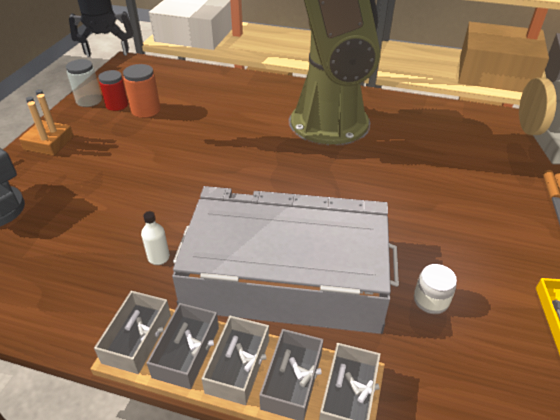

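View pics/side0.png

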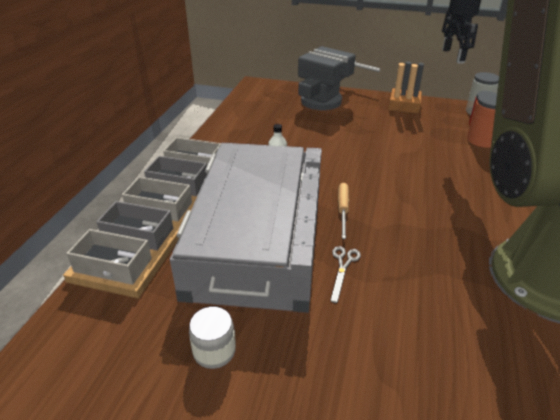

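The scene view, taken from behind the chest, has the sill running from about (201,190) at the right end to (388,200) at the left. There is a dark mark near (230,194). In the side view the sill runs from about (314,150) to (305,300). I'll zoom in on both.

```bash
python3 - <<'E'
import cv2,numpy as np
a=cv2.resize(cv2.imread("pics/scene0.png")[175:225,190:400],None,fx=3.8,fy=3.8,interpolation=cv2.INTER_CUBIC)
b=cv2.imread("pics/side0.png")[140:310,270:340]
b=cv2.resize(cv2.rotate(b,cv2.ROTATE_90_COUNTERCLOCKWISE),None,fx=4.6,fy=4.6,interpolation=cv2.INTER_CUBIC)
w=max(a.shape[1],b.shape[1]);p=lambda i:cv2.copyMakeBorder(i,0,6,0,w-i.shape[1],cv2.BORDER_CONSTANT)
o=np.vstack([p(a),p(b)]);print(a.shape,b.shape,o.shape);cv2.imwrite("pics/crop.png",o)
E
```

```text
(190, 798, 3) (322, 782, 3) (524, 798, 3)
```

View pics/crop.png

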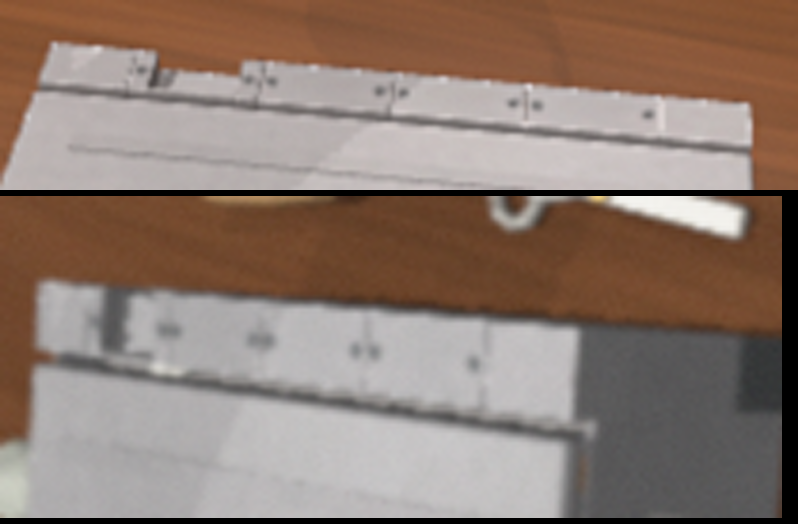

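The notch is open to view in the right-most plate, at about (231–253, 193–196) in the scene picture. The first, second and third plates from the left look plain. Next I'll fit the chest pose.

```bash
cat > h.py <<'E'
import numpy as np
from scipy.optimize import least_squares
from station import arm, imaging
P=np.array([[-.125,-.2,.12],[-.125,.2,.12],[-.09,.2,.12],[-.09,-.2,.12]])
O={"scene":[(203.7,186),(387.4,202.1),(387.4,213.7),(200.5,197.9)],"side":[(320.1,148.3),(310.3,266),(288.6,265.7),(304.4,147.2)]}
def W(p,q): c,s=np.cos(p[2]),np.sin(p[2]); return np.atleast_2d(q)@np.array([[c,s,0],[-s,c,0],[0,0,1]])+[p[0],p[1],0]
def pr(n,X):
    c=imaging.calibration(n); Y=X@c["R"].T+c["t"]; Z=Y@c["mtx"].T; return Z[:,:2]/Z[:,2:]
E
python3 - <<'E'
from h import *
for names in (["scene"],["side"],["scene","side"]):
    r=least_squares(lambda p:np.concatenate([(pr(n,W(p,P))-O[n]).ravel() for n in names]),[.6,0,0]); print(names,r.x.round(4),np.abs(r.fun).max(),r.fun.round(1))
p=r.x
for y in (.2,.19,.15,-.0875,-.1125,-.1375,-.2): print(y,W(p,[-.1085,y,.12]).round(4))
print(pr("scene",W(p,[[-.125,-.0875,.12],[-.125,-.1375,.12]])))
from scipy.spatial.transform import Rotation as R
print(R.from_rotvec(arm.observe()["tcp_rot"]).as_matrix().round(3))
E
```

```text
['scene'] [0.6145 0.0412 0.1615] 0.9168660515794897 [-0.2  0.6  0.2  0.2  0.7 -0.3 -0.8 -0.9]
['side'] [0.6133 0.0421 0.1593] 0.8908004968001819 [-0.6  0.4 -0.6  0.4  0.7 -0.9  0.5  0.7]
['scene', 'side'] [0.6138 0.0414 0.1605] 1.247604120770518 [ 0.1  0.4  0.4  0.1  0.9 -0.4 -0.5 -1.2 -0.8  0.2 -0.6 -0.   0.6 -1.2
  0.2  0.5]
0.2 [[0.4747 0.2215 0.12  ]]
0.19 [[0.4763 0.2116 0.12  ]]
0.15 [[0.4827 0.1721 0.12  ]]
-0.0875 [[ 0.5206 -0.0623  0.12  ]]
-0.1125 [[ 0.5246 -0.087   0.12  ]]
-0.1375 [[ 0.5286 -0.1117  0.12  ]]
-0.2 [[ 0.5386 -0.1734  0.12  ]]
[[254.30156092 190.70238024]
 [231.73594577 188.76227832]]
[[-0.001  0.393 -0.92 ]
 [ 0.001 -0.92  -0.393]
 [-1.    -0.002 -0.   ]]
```

Call:
jog_arm(plan="0 0 0.12 22 28 0 -1;0 0 0.12 22 28 0 -1;0 0 0.12 22 28 0 -1;0 0 0.12 22 28 0 -1;0 0 0.12 22 28 0 -1")

```text
clock: 0.52
eef_pos: [0.3434, -0.4108, 0.2522]
tcp_rot: [1.603, 0.897, -1.609]
ft_force: [0.5, -0.6, 1.2]
gripper_width: 0.0257
```

```bash
python3 - <<'E'
from h import *
from scipy.spatial.transform import Rotation as R
s=arm.observe(); print(s["clock"],s["qpos"].round(3),s["eef_pos"].round(4),s["gripper_width"],s["ft_force"].round(2)); print(R.from_rotvec(s["tcp_rot"]).as_matrix().round(3))
E
```

```text
0.5167 [-0.873  0.197 -0.208  1.169 -0.003  1.253] [ 0.3434 -0.4108  0.2522] 0.025674753947232638 [ 0.52 -0.56  1.16]
[[-0.005  0.85  -0.527]
 [ 0.001 -0.527 -0.85 ]
 [-1.    -0.004  0.002]]
```

Call:
jog_arm(plan="0 0 0.12 14 31 0 -1;0 0 0.12 14 31 0 -1;0 0 0.12 14 31 0 -1;0 0 0.12 14 31 0 -1;0 0 0.12 14 31 0 -1")

```text
clock: 0.93
eef_pos: [0.416, -0.2475, 0.2502]
tcp_rot: [1.154, 1.247, -1.161]
ft_force: [0.5, -0.4, 0.2]
gripper_width: 0.0001
```

Call:
jog_arm(plan="0 0 0.12 10 31 0 -1;0 0 0.12 10 31 0 -1;0 0 0.12 10 31 0 -1;0 0 0.12 10 31 0 -1;0 0 0.12 10 31 0 -1")

```text
clock: 1.35
eef_pos: [0.4666, -0.0838, 0.2489]
tcp_rot: [0.679, 1.465, -0.688]
ft_force: [1.0, -0.0, 0.2]
gripper_width: 0.0006
```

Call:
jog_arm(plan="0 0 0.12 0 31 0 -1;0 0 0.12 0 31 0 -1;0 0 0.12 0 31 0 -1;0 0 0.12 0 31 0 -1;0 0 0.12 0 31 0 -1")

```text
clock: 1.77
eef_pos: [0.4662, 0.0793, 0.2475]
tcp_rot: [0.19, 1.566, -0.202]
ft_force: [0.0, 0.1, 0.7]
gripper_width: -0.0002
```

```bash
cat >> h.py <<'E'
from scipy.spatial.transform import Rotation as R
PC=np.array([.6138,.0414,.1605])
def st():
    s=arm.observe(); M=R.from_rotvec(s["tcp_rot"]).as_matrix(); c,sn=np.cos(PC[2]),np.sin(PC[2]); Rz=np.array([[c,-sn,0],[sn,c,0],[0,0,1]])
    e=s["eef_pos"]; tip=e+M@[.025,0,0]
    print("t",round(s["clock"],2),"q",s["qpos"].round(2),"tcp",e.round(4),"tip chest",((tip-[PC[0],PC[1],0])@Rz).round(4),"F",s["ft_force"].round(1))
    print((Rz.T@M).round(3).tolist())
    T=Rz@np.array([[np.sin(.15),0,np.cos(.15)],[0,1,0],[-np.cos(.15),0,np.sin(.15)]])
    print("turn to go (tilt .15)",R.from_matrix(T@M.T).as_rotvec().round(3)); return s
E
python3 -c "from h import *;st()"
```

```text
t 1.77 q [ 0.17  0.08 -0.35  1.14 -0.01  0.42] tcp [0.4662 0.0793 0.2475] tip chest [-0.1398  0.0609  0.2225] F [0.  0.1 0.7]
[[-0.006, 0.399, 0.917], [-0.006, 0.917, -0.399], [-1.0, -0.008, -0.003]]
turn to go (tilt .15) [ 0.001 -0.154  0.41 ]
```

Call:
jog_arm(plan="0 -0.03 0.083 1.5 26.5 -13 -1;0 -0.03 0.083 1.5 26.5 -13 -1;0 -0.03 0.083 1.5 26.5 -13 -1;0 -0.03 0.083 1.5 26.5 -13 -1;0 -0.03 0.083 1.5 26.5 -13 -1")

```text
clock: 2.18
eef_pos: [0.4747, 0.2208, 0.1821]
tcp_rot: [-0.137, 1.411, 0.157]
ft_force: [0.7, 0.2, 0.8]
gripper_width: 0.0004
```

```bash
python3 -c "
from h import *;import cv2
st();cv2.imwrite('pics/w1.png',imaging.snapshot('wrist'));s=imaging.snapshot('side')
cv2.imwrite('pics/w1.png',np.hstack([cv2.resize(cv2.imread('pics/w1.png'),(400,300)),cv2.resize(s[130:340,200:480],(400,300))]))"
```

```text
t 2.18 q [ 0.46  0.1  -0.5   0.82 -0.04  0.27] tcp [0.4747 0.2208 0.1821] tip chest [-0.1048  0.1994  0.1574] F [0.7 0.2 0.8]
[[0.154, -0.031, 0.988], [0.003, 1.0, 0.031], [-0.988, -0.002, 0.154]]
turn to go (tilt .15) [ 0.001  0.005 -0.031]
```

View pics/w1.png

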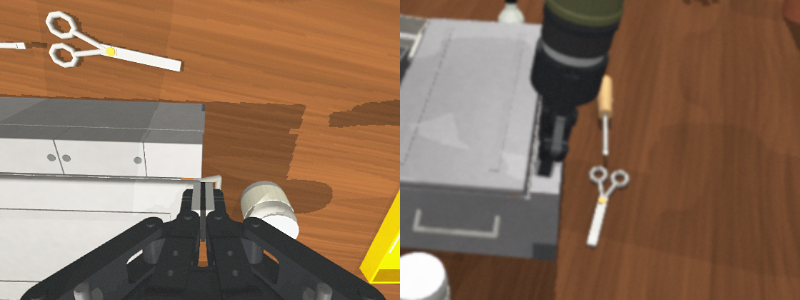

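The wrist view shows the tips over the left end of the sill, about (203,185) in the halved picture. The side view shows the same thing. The tips overshot by about 13 mm in y, so I'll correct that and go down.

Call:
jog_arm(plan="0 0 -0.015 0 -7 -9 -1;0 0 -0.015 -1 -7 -9 -1;0 0 0 0 0 -6 -1;0 0 0 0 0 0 -1;0 0 0 0 0 0 -1")

```text
clock: 2.7
eef_pos: [0.4707, 0.2035, 0.1532]
tcp_rot: [-0.113, 1.42, 0.126]
ft_force: [-0.2, -0.1, 0.6]
gripper_width: -0.0
```

```bash
python3 -c "
from h import *;st()"
```

```text
t 2.7 q [ 0.43  0.11 -0.56  0.76 -0.04  0.28] tcp [0.4707 0.2035 0.1532] tip chest [-0.1117  0.1827  0.1284] F [-0.2 -0.1  0.6]
[[0.147, 0.005, 0.989], [-0.004, 1.0, -0.005], [-0.989, -0.004, 0.147]]
turn to go (tilt .15) [ 0.004 -0.002  0.005]
```

Call:
jog_arm(plan="0 0 0 2 0.5 -2 -1;0 0 0 1 0 -1 -1;0 0 0 0 0 -1 -1;0 0 0 0 0 -0.7 -1;0 0 0 0 0 0 -1")

```text
clock: 3.12
eef_pos: [0.4759, 0.2025, 0.1492]
tcp_rot: [-0.11, 1.419, 0.122]
ft_force: [-0.8, 0.0, 0.1]
gripper_width: -0.0004
```

Call:
jog_arm(plan="0 0 0 0 0 -0.5 -1;0 0 0 0 0 -0.5 -1;0 0 0 0 0 -0.5 -1;0 0 0 0 0 -0.5 -1;0 0 0 0 0 0 -1")

```text
clock: 3.53
eef_pos: [0.4762, 0.203, 0.1476]
tcp_rot: [-0.11, 1.418, 0.123]
ft_force: [0.7, 0.3, 0.7]
gripper_width: 0.0001
```

Call:
jog_arm(plan="0 0 0 -0.5 0 -0.5 -1;0 0 0 0 0 -0.5 -1;0 0 0 0 0 -0.5 -1;0 0 0 0 0 -0.5 -1;0 0 0 0 0 -0.4 -1")

```text
clock: 3.95
eef_pos: [0.4757, 0.2032, 0.1457]
tcp_rot: [-0.11, 1.417, 0.124]
ft_force: [-2.9, -1.0, 6.9]
gripper_width: -0.0004
```

Call:
jog_arm(plan="0 0 0 1 -6 0 -1;0 0 0 1 -6 -0.2 -1;0 0 0 1 -6 -0.2 -1;0 0 0 1 -6 -0.2 -1;0 0 0 1 -6 -0.2 -1")

```text
clock: 4.37
eef_pos: [0.4818, 0.1731, 0.1459]
tcp_rot: [-0.109, 1.415, 0.128]
ft_force: [0.1, 0.6, 3.5]
gripper_width: -0.0003
```

```bash
python3 -c "
from h import *;st()"
```

```text
t 4.37 q [ 0.36  0.11 -0.58  0.73 -0.03  0.21] tcp [0.4818 0.1731 0.1459] tip chest [-0.1055  0.1511  0.1212] F [0.1 0.6 3.5]
[[0.152, 0.006, 0.988], [-0.001, 1.0, -0.006], [-0.988, 0.0, 0.152]]
turn to go (tilt .15) [-0.001  0.003  0.006]
```

Call:
jog_arm(plan="0 0 0 1 -8 -0.2 -1;0 0 0 1 -8 -0.2 -1;0 0 0 1 -8 -0.2 -1;0 0 0 1 -8 -0.2 -1;0 0 0 1 -8 -0.2 -1")

```text
clock: 4.78
eef_pos: [0.4883, 0.1297, 0.1458]
tcp_rot: [-0.107, 1.412, 0.129]
ft_force: [-1.2, 2.3, 3.8]
gripper_width: -0.0001
```

Call:
jog_arm(plan="0 0 0 1 -8 -0.2 -1;0 0 0 1 -8 -0.2 -1;0 0 0 1 -8 -0.2 -1;0 0 0 1 -8 -0.2 -1;0 0 0 1 -8 -0.2 -1")

```text
clock: 5.2
eef_pos: [0.4946, 0.0861, 0.1458]
tcp_rot: [-0.105, 1.41, 0.132]
ft_force: [-0.2, 4.6, 4.8]
gripper_width: 0.0001
```

```bash
python3 -c "
from h import *;st()"
```

```text
t 5.2 q [ 0.17  0.09 -0.61  0.72  0.    0.02] tcp [0.4946 0.0861 0.1458] tip chest [-0.1066  0.0633  0.1211] F [-0.2  4.6  4.8]
[[0.157, 0.006, 0.988], [0.004, 1.0, -0.007], [-0.988, 0.005, 0.157]]
turn to go (tilt .15) [-0.006  0.007  0.006]
```

Call:
jog_arm(plan="0 0 0 1.2 -8 -0.2 -1;0 0 0 1.2 -8 -0.2 -1;0 0 0 1.2 -8 -0.2 -1;0 0 0 1.2 -8 -0.2 -1;0 0 0 1.2 -8 -0.2 -1")

```text
clock: 5.62
eef_pos: [0.5016, 0.0432, 0.1458]
tcp_rot: [-0.102, 1.408, 0.135]
ft_force: [-0.8, 4.0, 5.3]
gripper_width: 0.0
```

Call:
jog_arm(plan="0 0 0 1.2 -8 -0.2 -1;0 0 0 1.2 -8 -0.2 -1;0 0 0 1.2 -8 -0.2 -1;0 0 0 1.2 -8 -0.2 -1;0 0 0 1.2 -8 -0.2 -1")

```text
clock: 6.03
eef_pos: [0.5083, 0.0008, 0.1458]
tcp_rot: [-0.099, 1.407, 0.14]
ft_force: [-1.1, 5.0, 5.9]
gripper_width: -0.0002
```

Call:
jog_arm(plan="0 0 0 1 -5 -0.2 -1;0 0 0 1 -5 -0.2 -1;0 0 0 1 -5 -0.2 -1;0 0 0 1 -5 -0.2 -1;0 0 0 1 -5 -0.2 -1")

```text
clock: 6.45
eef_pos: [0.5133, -0.026, 0.1457]
tcp_rot: [-0.095, 1.405, 0.145]
ft_force: [-1.0, 4.9, 6.0]
gripper_width: 0.0002
```

```bash
python3 -c "
from h import *;st()"
```

```text
t 6.45 q [-0.09  0.11 -0.58  0.72  0.06 -0.24] tcp [ 0.5133 -0.026   0.1457] tip chest [-0.1059 -0.05    0.1211] F [-1.   4.9  6. ]
[[0.163, 0.002, 0.987], [0.019, 1.0, -0.005], [-0.986, 0.02, 0.163]]
turn to go (tilt .15) [-0.022  0.01   0.002]
```

Call:
jog_arm(plan="-0.004 0.002 0 0.4 -5 -0.1 -1;-0.004 0.002 0 0.4 -5 -0.1 -1;-0.004 0.002 0 0.4 -5 -0.1 -1;-0.004 0.002 0 0.4 -5 -0.1 -1;-0.004 0.002 0 0.4 -5 -0.1 -1")

```text
clock: 6.87
eef_pos: [0.5149, -0.0531, 0.1457]
tcp_rot: [-0.109, 1.417, 0.135]
ft_force: [0.2, 5.2, 5.1]
gripper_width: -0.0001
```

Call:
jog_arm(plan="-0.003 0 0 0.4 -3 -0.2 -1;-0.003 0 0 0.4 -3 -0.2 -1;0 0 0 0.4 -3 -0.2 -1;0 0 0 0.4 -3 -0.2 -1;0 0 0 0.4 -3 -0.2 -1")

```text
clock: 7.28
eef_pos: [0.5164, -0.0694, 0.1454]
tcp_rot: [-0.111, 1.417, 0.136]
ft_force: [-0.5, 2.7, 4.2]
gripper_width: 0.0001
```

```bash
python3 -c "
from h import *;st()"
```

```text
t 7.28 q [-0.16  0.13 -0.55  0.74  0.05 -0.32] tcp [ 0.5164 -0.0694  0.1454] tip chest [-0.1101 -0.0937  0.1207] F [-0.5  2.7  4.2]
[[0.15, -0.0, 0.989], [0.004, 1.0, -0.0], [-0.989, 0.004, 0.15]]
turn to go (tilt .15) [-0.004  0.    -0.   ]
```

Call:
jog_arm(plan="0 0 0 0.8 -2.5 -0.3 -1;0 0 0 0.8 -2.5 -0.3 -1;0 0 0 0.8 -2.5 -0.3 -1;0 0 0 0.8 -2.5 -0.3 -1;0 0 0 0.8 -2.5 -0.3 -1")

```text
clock: 7.7
eef_pos: [0.5169, -0.0862, 0.1409]
tcp_rot: [-0.112, 1.425, 0.131]
ft_force: [-1.2, 0.1, 0.0]
gripper_width: 0.0
```

```bash
python3 -c "
from h import *;st()"
```

```text
t 7.7 q [-0.19  0.15 -0.54  0.74  0.05 -0.35] tcp [ 0.5169 -0.0862  0.1409] tip chest [-0.1124 -0.1105  0.1161] F [-1.2  0.1  0. ]
[[0.142, 0.002, 0.99], [0.001, 1.0, -0.002], [-0.99, 0.001, 0.142]]
turn to go (tilt .15) [ 0.    -0.007  0.002]
```

Force has gone to zero and the tip dropped 5 mm at chest y ≈ -110, so that's the notch. I'll centre the tip and go down to the plate.

Call:
jog_arm(plan="0 0 0 2.5 -0.5 0 -1;0 0 0 2.5 -0.5 -0.5 -1;0 0 0 0.3 0 -1 -1;0 0 0 0 0 -1 -1;0 0 0 0 0 0 -1")

```text
clock: 8.12
eef_pos: [0.5225, -0.0882, 0.1372]
tcp_rot: [-0.112, 1.426, 0.13]
ft_force: [0.3, -0.6, -0.2]
gripper_width: 0.0
```

```bash
python3 -c "
from h import *;st()"
```

```text
t 8.12 q [-0.2   0.17 -0.54  0.74  0.05 -0.35] tcp [ 0.5225 -0.0882  0.1372] tip chest [-0.1073 -0.1134  0.1125] F [ 0.3 -0.6 -0.2]
[[0.141, 0.003, 0.99], [0.0, 1.0, -0.003], [-0.99, 0.001, 0.141]]
turn to go (tilt .15) [ 0.001 -0.009  0.003]
```

Call:
jog_arm(plan="0 0 0 0 0 -1 -1;0 0 0 0 0 -1 -1;0 0 0 0 0 -1 -1;0 0 0 0 0 -1 -1;0 0 0 0 0 -1 -1")

```text
clock: 8.53
eef_pos: [0.5226, -0.088, 0.1337]
tcp_rot: [-0.113, 1.425, 0.13]
ft_force: [-2.5, 0.2, 5.7]
gripper_width: -0.0
```

Call:
jog_arm(plan="0 0 0 0 0 -0.8 -1;0 0 0 0 0 -0.8 -1;0 0 0 0 0 -0.8 -1;0 0 0 0 0 -0.8 -1;0 0 0 0 0 -0.4 -1")

```text
clock: 8.95
eef_pos: [0.5226, -0.088, 0.1329]
tcp_rot: [-0.115, 1.423, 0.129]
ft_force: [-2.2, -0.1, 4.3]
gripper_width: 0.0001
```

```bash
python3 -c "
from h import *;st()"
```

```text
t 8.95 q [-0.19  0.17 -0.54  0.72  0.05 -0.35] tcp [ 0.5226 -0.088   0.1329] tip chest [-0.1072 -0.1132  0.1082] F [-2.2 -0.1  4.3]
[[0.144, 0.002, 0.99], [-0.002, 1.0, -0.002], [-0.99, -0.002, 0.144]]
turn to go (tilt .15) [ 0.003 -0.005  0.002]
```

Call:
jog_arm(plan="0 0 0 0 0 -1.3 -1;0 0 0 0 0 -1.5 -1;0 0 0 0 0 -1.5 -1;0 0 0 0 0 -1.5 -1;0 0 0 0 0 -1.5 -1")

```text
clock: 9.37
eef_pos: [0.5225, -0.088, 0.1284]
tcp_rot: [-0.116, 1.421, 0.128]
ft_force: [-3.9, 0.5, 7.1]
gripper_width: 0.0001
```

```bash
python3 -c "
from h import *;st()"
```

```text
t 9.37 q [-0.19  0.17 -0.55  0.71  0.05 -0.35] tcp [ 0.5225 -0.088   0.1284] tip chest [-0.1071 -0.1132  0.1036] F [-3.9  0.5  7.1]
[[0.146, 0.002, 0.989], [-0.004, 1.0, -0.001], [-0.989, -0.004, 0.146]]
turn to go (tilt .15) [ 0.004 -0.003  0.002]
```

```bash
python3 -c "
from h import *;import cv2
s=imaging.snapshot('scene');cv2.imwrite('pics/s2.png',cv2.resize(s[120:330,150:430],(800,600)))"
```

```text
(no output)
```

View pics/s2.png

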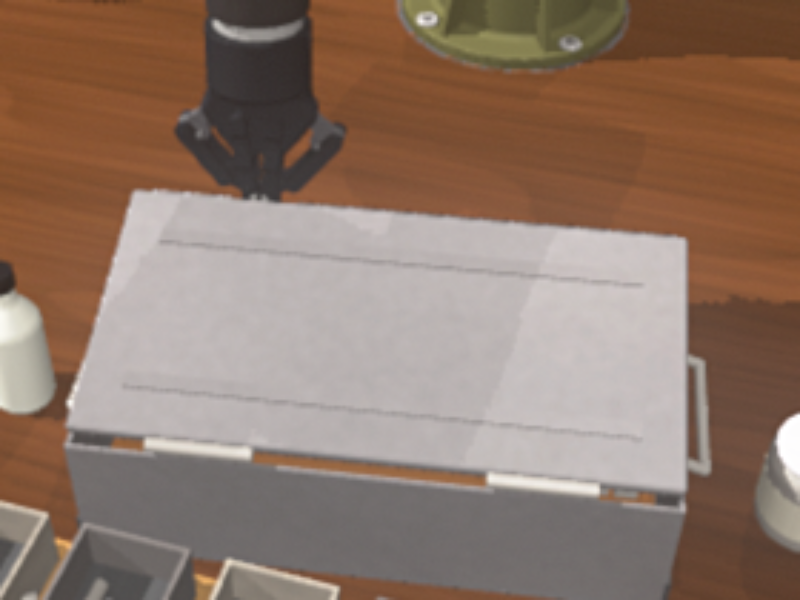

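The lid has started to rise: it now hides the sill in the scene view, with its front edge at rows 190–240. Drawing clear, up and towards the robot.

Call:
jog_arm(plan="0 0 0 -6 0 8 -1;0 0 0 -20 2 10 -1;0 0 0 -30 0 10 -1;0 0 0 -30 0 10 -1;0 0 0 -20 0 10 -1")

```text
clock: 9.83
eef_pos: [0.4161, -0.0853, 0.1775]
tcp_rot: [-0.118, 1.419, 0.13]
ft_force: [-0.1, -0.3, 0.5]
gripper_width: 0.0002
```

Call:
jog_arm(plan="0 0 0 0 0 0 -1;0 0 0 0 0 0 -1;0 0 0 0 0 0 -1;0 0 0 0 0 0 -1;0 0 0 0 0 0 -1")

```text
clock: 10.25
eef_pos: [0.4138, -0.0852, 0.1795]
tcp_rot: [-0.118, 1.417, 0.129]
ft_force: [0.8, -0.4, 0.9]
gripper_width: 0.0003
```

Call:
jog_arm(plan="0 0 0 0 0 0 -1;0 0 0 0 0 0 -1;0 0 0 0 0 0 -1;0 0 0 0 0 0 -1;0 0 0 0 0 0 -1")

```text
clock: 10.67
eef_pos: [0.4152, -0.085, 0.178]
tcp_rot: [-0.118, 1.419, 0.131]
ft_force: [0.1, -0.7, -0.5]
gripper_width: 0.0
```

Call:
jog_arm(plan="0 0 0 0 0 0 -1;0 0 0 0 0 0 -1;0 0 0 0 0 0 -1;0 0 0 0 0 0 -1;0 0 0 0 0 0 -1")

```text
clock: 11.08
eef_pos: [0.4152, -0.085, 0.1778]
tcp_rot: [-0.118, 1.419, 0.131]
ft_force: [-1.1, 0.0, 0.2]
gripper_width: -0.0001
```

Call:
jog_arm(plan="0 0 0 0 0 0 -1;0 0 0 0 0 0 -1;0 0 0 0 0 0 -1;0 0 0 0 0 0 -1;0 0 0 0 0 0 -1")

```text
clock: 11.5
eef_pos: [0.4152, -0.085, 0.1779]
tcp_rot: [-0.118, 1.419, 0.131]
ft_force: [-0.2, -0.1, 0.0]
gripper_width: -0.0
```

Call:
jog_arm(plan="0 0 0 0 0 0 -1;0 0 0 0 0 0 -1;0 0 0 0 0 0 -1;0 0 0 0 0 0 -1;0 0 0 0 0 0 -1")

```text
clock: 11.92
eef_pos: [0.4152, -0.085, 0.178]
tcp_rot: [-0.118, 1.419, 0.131]
ft_force: [0.6, -0.5, -0.3]
gripper_width: 0.0001
```

Call:
jog_arm(plan="0 0 0 0 0 0 -1;0 0 0 0 0 0 -1;0 0 0 0 0 0 -1;0 0 0 0 0 0 -1;0 0 0 0 0 0 -1")

```text
clock: 12.33
eef_pos: [0.4152, -0.085, 0.178]
tcp_rot: [-0.118, 1.419, 0.131]
ft_force: [0.4, 0.2, 1.2]
gripper_width: 0.0001
```

```bash
python3 -c "
from h import *;import cv2
st();s=imaging.snapshot('side');s2=imaging.snapshot('scene')
for a in np.arange(1.0,1.3,.05):
    X=W(PC,[[.118-.201*np.cos(a),y,.116+.201*np.sin(a)] for y in(-.195,.195)]);print(a.round(2),pr('side',X).round(0).tolist(),pr('scene',X).round(0).tolist())
cv2.imwrite('pics/s3.png',np.hstack([cv2.resize(s[60:360],(400,214)),cv2.resize(s2[60:360],(400,214))]));cv2.imwrite('pics/s4.png',s)"
```

```text
t 12.33 q [-0.24 -0.08 -0.69  0.82  0.05 -0.4 ] tcp [ 0.4152 -0.085   0.178 ] tip chest [-0.2126 -0.0931  0.1532] F [0.4 0.2 1.2]
[[0.148, -0.001, 0.989], [-0.003, 1.0, 0.001], [-0.989, -0.003, 0.148]]
turn to go (tilt .15) [ 0.004 -0.001 -0.001]
1.0 [[262.0, 81.0], [226.0, 179.0]] [[180.0, 163.0], [402.0, 182.0]]
1.05 [[258.0, 78.0], [220.0, 176.0]] [[178.0, 164.0], [403.0, 182.0]]
1.1 [[254.0, 76.0], [214.0, 173.0]] [[176.0, 165.0], [403.0, 183.0]]
1.15 [[250.0, 74.0], [208.0, 170.0]] [[174.0, 166.0], [404.0, 185.0]]
1.2 [[245.0, 72.0], [202.0, 168.0]] [[173.0, 167.0], [405.0, 187.0]]
1.25 [[241.0, 70.0], [196.0, 165.0]] [[171.0, 169.0], [405.0, 189.0]]
1.3 [[236.0, 69.0], [189.0, 163.0]] [[169.0, 171.0], [406.0, 191.0]]
```

View pics/s4.png

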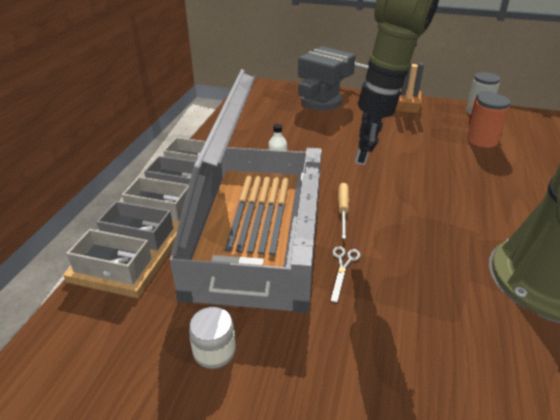

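View pics/s3.png

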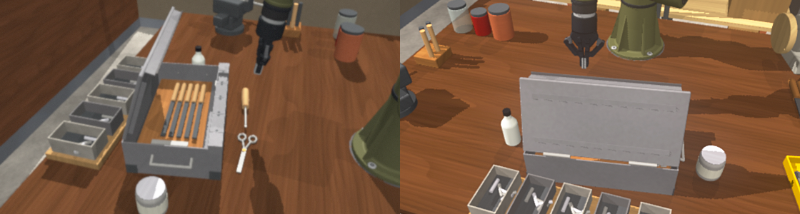

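The lid is up, with its front edge at about (240–254,75) to (200,160) in the side view. That fits fully open, and the loose items look undisturbed. I'll let another second pass and check that nothing is still moving.

Call:
jog_arm(plan="0 0 0 0 0 0 -1;0 0 0 0 0 0 -1;0 0 0 0 0 0 -1;0 0 0 0 0 0 -1;0 0 0 0 0 0 -1")

```text
clock: 12.85
eef_pos: [0.4152, -0.085, 0.178]
tcp_rot: [-0.118, 1.419, 0.131]
ft_force: [-0.5, 0.4, 0.2]
gripper_width: 0.0003
```

Call:
jog_arm(plan="0 0 0 0 0 0 -1;0 0 0 0 0 0 -1;0 0 0 0 0 0 -1;0 0 0 0 0 0 -1;0 0 0 0 0 0 -1")

```text
clock: 13.27
eef_pos: [0.4152, -0.085, 0.178]
tcp_rot: [-0.118, 1.419, 0.131]
ft_force: [0.2, 0.3, -0.5]
gripper_width: -0.0002
```

```bash
python3 -c "
from h import *;import cv2
s=imaging.snapshot('side');a=cv2.imread('pics/s4.png');z=cv2.imread('pics/side0.png');d=lambda p,q,r:cv2.absdiff(p,q)[r].max(2)
f=np.s_[60:300,170:330]
print('lid region change',d(s,a,f).max(),(d(s,a,f)>25).sum())
for n,r in dict(tin=np.s_[300:370,180:245],scissors=np.s_[240:305,325:365],driver=np.s_[180:238,335:352],bottle=np.s_[120:150,268:290]).items(): print(n,(d(s,z,r)>40).sum())
cv2.imwrite('pics/s5.png',cv2.resize(s[60:210,150:350],(800,600),interpolation=cv2.INTER_CUBIC))"
```

```text
lid region change 9 0
tin 804
scissors 100
driver 0
bottle 47
```

View pics/s5.png

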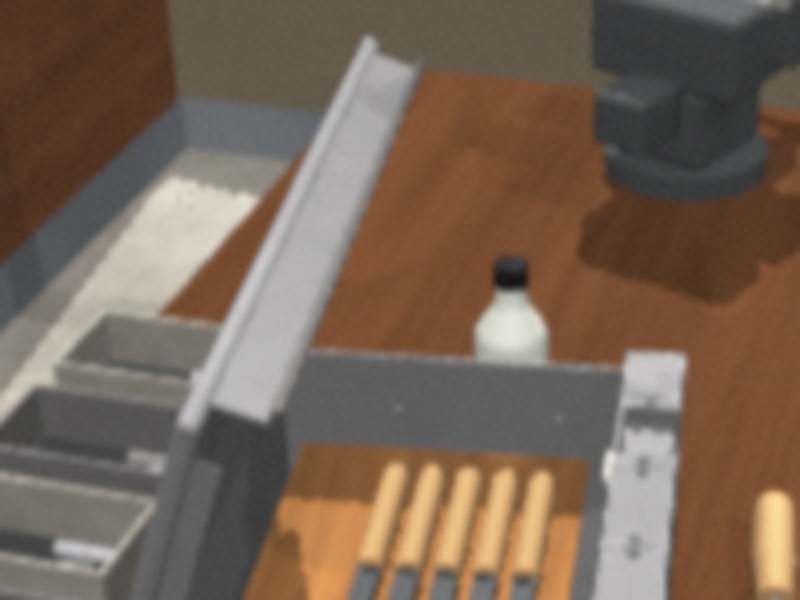

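The lid's outer front edge runs from (242,70) to (197,166). For 1.25 rad I predicted (241,70) to (196,165), so it is fully open, and it isn't moving. The tin and the scissors sit at the same pixels as at the start. I take the differences there to be light and shadow from the raised lid.

```bash
python3 -c "
from station import ticket;print(ticket.job_done())"
```

```text
the job is handed in; nothing more can be done
None
```

The chest is open and the job is handed in. I laid the shut fingertips on the left-hand corner of the sill and slid them right at about 3–7 N. They dropped into the notch in the right-most plate at chest y ≈ -110 mm. I pressed the thumb plate down about 7 mm with about 7 N until the lid let go, then drew clear up and towards the robot.

**Last checks, at about 13 s:**
- **Lid:** its front edge matches the 1.25 rad prediction within about 1 px, and it did not move over the last second.
- **Robot:** it is touching nothing, with wrist force at noise level.
- **Bottle and screwdriver:** the screwdriver shows no pixel change. The bottle's small change fits the lid no longer hiding it.
- **Tin and scissors:** the pixel comparison with the start flagged changes at both (804 and 100 pixels). By eye they are in the same place, so I put the changes down to light and shadow from the raised lid, but I did not measure this separately.
- **Thumb plate:** I did not measure its spring-back on its own. The finger is well clear of the notch.

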